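# Make up a press stack and hold the clamping bar over it

## Task

Make up the press stack: lay the thin separator sheet squarely on the wooden slab that lies on the glue-up board and let go, then set the other slab squarely on the sheet and let go. Then draw the square wooden clamping bar out of its sloping rack, turn it level and finish while still holding it in the gripper, lengthwise over the middle of the stack and about 6 cm clear above it, ready for the clamps. Do not knock over the glue bottle or the jar.

Things in the scene. Friction and masses are not known exactly. Their poses are not given: they have to be found in the camera images.
- board: Glue-up board, a flat grey laminate plate fixed to the bench, 200 x 90 x 12 mm (x, y, z). Origin: centre of its underside, on the bench; z up.
- lower: The slab that already lies in the middle of the glue-up board: brown wood, 170 mm long (its x) x 56 wide (its y) x 20 thick, 0.1 to 0.2 kg, loose. Origin: centre of its underside, 12 mm above the bench at the start; z up.
- sheet: Separator sheet: dark brown hardboard, 176 long (its x) x 60 wide (its y) x 6 mm thick, about 50 g, loose. It starts lying across two bench rests, its underside 20 mm above the bench. Origin: centre of its underside; z up.
- upper: The other slab, to be the top layer: same wood and size as the lower slab (170 x 56 x 20 mm), loose, 0.1 to 0.2 kg. It starts lying across two bench rests, its underside 20 mm above the bench. Origin: centre of its underside; z up.
- rest_a: Pair of bench rests under the separator sheet, fixed: two pale wooden battens 70 mm long (y), 18 wide, 20 high, at x = -60 and +60 mm of this origin, which lies on the bench; between them is free air under the sheet.
- rest_b: Pair of bench rests under the upper slab, the same as the other pair, fixed. Origin on the bench midway between the two battens.
- bar: Clamping bar: pale wooden square bar, 240 mm long (its x) x 24 x 24 mm, about 0.1 kg, loose. Origin: the middle of the bar (its centre of mass). It starts in the rack with its x axis pointing along the slope to its free upper end, rising at 40 degrees above the horizontal; its y axis is horizontal across the rack and its z axis is square to the slope, upwards.
- bar_foot (a point): Centre of the bar's lower end face (120 mm along -x of the bar from its middle).
- rack: Sloping plywood rack, fixed. The bar's lower 75 mm sit in a closed socket (44 mm wide outside; 2 mm play each side, 3 above) rising at 40 degrees along the rack's +x: the bar comes out only along its own length. A rib 12 mm wide carries its underside up to 15 mm past its middle; above that it is free. Origin on the bench; seated bar's middle at x -20, z 110 mm.
- rack_seat (a point): Bottom end of the socket, where the centre of the bar's lower end rests at the start.
- glue: White glue bottle, 42 mm across, 125 mm tall, stands upright among the things; do not knock it over. Origin: centre of its underside.
- jar: Small glass jar with a steel lid, 42 mm across, 60 mm tall, stands upright among the things; do not knock it over. Origin: centre of its underside.

How it is judged:
On the way, in this order (a step that is already met when the one before it is completed fails the run):
1. the separator sheet lies squarely on the lower slab and is let go (x of sheet in the frame of lower between -0.015 and 0.015 m and y of sheet in the frame of lower between -0.012 and 0.012 m and z of sheet in the frame of lower between 0.016 and 0.024 m and angle between the x axis of sheet and the x axis of lower, either way round below 0.14 rad and angle between sheet's own z axis and vertical below 0.1 rad and contact force between the fingers and sheet below 0.2 N), for 0.2 s.
2. the other slab lies squarely on the sheet and is let go (all of step 1 and x of upper in the frame of sheet between -0.015 and 0.015 m and y of upper in the frame of sheet between -0.012 and 0.012 m and z of upper in the frame of sheet between 0.002 and 0.01 m and angle between the x axis of upper and the x axis of sheet, either way round below 0.14 rad and angle between upper's own z axis and vertical below 0.1 rad and contact force between the fingers and upper below 0.2 N), for 0.2 s.
3. the clamping bar is drawn clear of its rack (distance between bar_foot and rack_seat above 0.085 m and contact force between bar and rack below 0.2 N), for 0.1 s.
At the end, for the whole second after the job is handed in: Sheet and slab stacked on lower slab, each within 15 mm along, 12 across, turned under 8 deg, flat, let go; lower slab on its board. Bar gripped, still, touching neither slab nor rack, level within 8 deg, in line within 11 deg, centred within 20 mm across, 40 along, 23-113 mm above the slab (all of step 2 and x of lower in the frame of board between -0.03 and 0.03 m and y of lower in the frame of board between -0.025 and 0.025 m and angle between lower's own z axis and vertical below 0.1 rad and x of bar in the frame of upper between -0.04 and 0.04 m and y of bar in the frame of upper between -0.02 and 0.02 m and z of bar in the frame of upper between 0.055 and 0.145 m and angle between bar's own x axis and vertical between 1.431 and 1.711 rad and angle between the x axis of bar and the x axis of upper, either way round below 0.2 rad and contact force between the fingers and bar above 2 N and contact force between bar and upper below 0.2 N and contact force between bar and rack below 0.2 N and linear speed of each of bar, upper below 0.03 m/s); the arm keeps its last pose, push and grip.
It fails at once if the glue bottle is knocked over (angle between glue's own z axis and vertical above 0.6 rad).
It fails at once if the jar is knocked over (angle between jar's own z axis and vertical above 0.6 rad).
It also fails if it takes over 72 s, if anything falls off the work surface, if the arm or the gripper's body presses on something with over 40 N, if the wrist force passes 120 N, or if a joint passes its speed limit or range.

## Robot

A 6-joint arm with a two-finger parallel gripper is mounted at the origin on the work surface. World frame = base frame: x ahead of the robot, y to its left, z up, the work surface at z = 0. Lengths are in m, angles in rad, forces in N, time in s.
With the tool pointing down it reaches from about 0.4 to 0.825 m from the base axis. Payload 7 kg.
Tool frame: the origin (TCP) lies on the centre line of the jaws, within the pads' length; the fingertips stand 19 mm ahead of it and the grasp point (between the pads) is the TCP; z points along the fingers, y is the line along which they close (so a half turn about z gives the same grasp; the last joint's range is limited). The gripper opens to 88 mm and grips with 3 to 60 N. Pads are 19 mm wide; open, the fingers measure 130 mm over their backs; the gripper's body (78 mm by 193 mm) begins 47 mm behind the grasp point.
Start: joints at [1.497, 0.359, 0.012, 0, -1.224, -0.288], TCP at [0.239, 0.631, 0.222] pointing down, gripper open.
Joint ranges: [-3.07, 3.07], [-1.43, 2.12], [-1.02, 1.25], [-3.03, 1.67], [-3.05, -0], [-3.03, 3.03]. Speed limits (rad/s): [2.39, 2.39, 3.01, 3.14, 3.14, 3.14].

## Interface

Orientations are given as [roll, pitch, yaw] about the fixed x, y, z axes, in that order (R = Rz(yaw) Ry(pitch) Rx(roll)).
In Python, from station import arm, imaging, models gives the robot as it stands.
- The arm moves only by the tool play_rows, never from a script. Its arguments are lists of equal length, an entry for each row: "travel": the shift along the tool's x, y, z in units of 25 mm (1.0 is 25 mm), a list of three; "twist": the turn about the tool's z in units of 0.15 rad (1.0 is 0.15 rad). A call has 1 to 8 rows; each row shifts and turns the commanded pose from where the row before left it, along the tool's axes as they then stand; what a row does not reach is not made up. A row lasts 1/8 s, in which the tool goes at most 62.5 mm and 10.7 degrees, less where a joint would pass 70% of its speed; a pose out of reach is approached as far as the arm can. A call with a number of a shift or a turn outside -1 to 1 is refused whole. A call with a gripper value outside its range is refused whole. "fingers" is the opening, from 0 (shut) to 1 (fully open), set as the call begins (left out, the last holds). The fingers move at their own pace and stop on an object; "newtons" is the grip in N (left out, the last holds). Time passes only in rows, so rows that do not move let the fingers close. It gives the time, the measured TCP pose, the force, the opening and the grip force at its end, in the units of the state.
- arm.get_state(): the state, without advancing time (a new reading comes with each control period).
- imaging.grab_frame(name): name is "side" or "top" or "wrist"; returns a dict with "pixels" (420x560x3 uint8, red, green, blue), "fx", "fy", "cx", "cy" (pixels), "distortion" ([k1, k2, p1, p2, k3] as OpenCV has them; the pictures are not rectified), "R" (3x3) and "t" (3): a world point X has camera coordinates R X + t; the wrist camera has in their place "T_tool_cam" (4x4, takes a point from camera to tool coordinates, whose origin is the TCP and whose axes are the flange's). Camera axes: x right, y down, z forward; pixel columns grow to the right and rows downward; lengths in m; the calibration is good to about 2 mm. A picture is of the moment at which its call begins: read the wrist's pose just before it. There is no depth.
- arm.job_done(): hands the job in; it is judged then, once.
Trained networks look in the newest picture that a camera, given by its name, has taken for a name from the list of things; names that differ only in an ending like _2 or _b are one class to them, and where a whole thing is asked for, a point or a joint stands for the part that bears it (a point fixed in the world has none). Each returns a list of dicts, best first, with "confidence" (0 to 1); they miss things now and then, are a little off and sometimes report something else, mostly with a low value. They report only what shows in the picture. A call takes as long as a camera call.
- models.boxes_of(name, camera): "extent" ([centre column, centre row, width, height] in pixels, round what is visible of it).
- models.silhouettes(name, camera): "pixels" (420x560 bool, what is visible of it) and "extent" ([centre column, centre row, width, height] in pixels, round what is visible of it).
The state is a dict: "t": time; "q": joint angles; "qd": joint speeds; "joint_efforts": joint torques, N m; "eef_pos": TCP position; "ee_rot": TCP orientation; "force": force on the tool from outside, world axes, zero at the start; "moment": the same for the moment, N m; "width": finger opening in m; "gripper_force": force on a finger pad.
Only numpy, scipy, OpenCV 4.12 (cv2) and the standard library are available. Lean on these libraries where they do the work, as an engineer would, in place of code of your own. Each camera call takes 0.05 s, during which the arm holds its last target. There are 200 camera calls.

## Working session

There is one attempt and no reset: what is moved stays moved. The work goes in short steps, Python scripts to look and compute and a tool call to move; the robot and the scene stay as the last step left them, time stands still between calls to the robot, and variables do not carry over. Pictures are saved under pics/ and viewed, at most 11 in all, crops included, and the job is handed in when it is done.

Besides the shell and the picture viewer there is one more tool, called after ">>>" by a JSON object that holds its "method" and its "body", one argument or row to a line. play_rows: Moves the arm, as the interface text tells. Shifts and turns lie within -1 to 1; 1 stands for 25 mm of shift or 0.15 rad of turn. Its arguments: {"type":"object","properties":{"travel":{"type":"array","items":{"type":"array","items":{"type":"number"}}},"twist":{"type":"array","items":{"type":"number"}},"fingers":{"type":"number"},"newtons":{"type":"number"}},"required":["travel","twist"]}

```bash
ls; mkdir -p pics
python3 - <<'E'
from station import arm, imaging, models
import cv2, numpy as np
print(arm.get_state())
ims=[]
for n in ("top","side"):
    f=imaging.grab_frame(n); print(n,{k:np.round(v,4).tolist() for k,v in f.items() if k!="pixels"})
    cv2.imwrite(f"pics/{n}0.png",f["pixels"][:,:,::-1])
    for o in ["board","lower","sheet","upper","rest_a","bar","rack","glue","jar"]:
        print(o,[(np.round(d["extent"]).tolist(),round(d["confidence"],2)) for d in models.silhouettes(o,n)])
E
```

```text
pics
{'t': 0.0, 'q': array([ 1.49707501e+00,  3.59385912e-01,  1.10686470e-02, -3.55247035e-04,
       -1.22413175e+00, -2.88121326e-01]), 'qd': array([-0.00012121, -0.00047897,  0.00059617, -0.00144683, -0.00018144,
       -0.00139066]), 'joint_efforts': array([-1.84541437e-03, -5.82711983e+01,  2.93053079e+01,  6.99680284e+00,
        6.86382395e-03, -1.73519720e-04]), 'eef_pos': array([0.23878319, 0.63081358, 0.22152669]), 'ee_rot': array([ 3.13991318e+00, -1.49470828e-04, -3.61963497e-01]), 'force': array([ 0.28656386, -0.96505765,  0.02719578]), 'moment': array([-0.00739367, -0.01471652, -0.00687105]), 'gripper_force': 0.0, 'width': 0.08735248056534055}
top {'fx': 404.4108, 'fy': 404.4108, 'cx': 281.1779, 'cy': 206.4926, 'distortion': [-0.1005, 0.0, 0.0, 0.0, 0.0], 'R': [[-0.0058, -0.9999, -0.0128], [-0.9829, 0.0081, -0.1842], [0.1843, 0.0115, -0.9828]], 't': [-0.0105, 0.4734, 0.9607]}
board [([132.0, 196.0, 44.0, 80.0], 0.57)]
lower [([129.0, 191.0, 29.0, 62.0], 0.97), ([233.0, 200.0, 30.0, 68.0], 0.45)]
sheet []
upper [([234.0, 198.0, 30.0, 68.0], 0.6)]
rest_a [([236.0, 203.0,
[... 278 characters left out ...]
 207.2233, 'distortion': [0.0203, 0.0, 0.0, 0.0, 0.0], 'R': [[0.8194, -0.5732, 0.0013], [-0.3714, -0.5327, -0.7605], [0.4365, 0.6227, -0.6494]], 't': [-0.394, 0.2322, 0.8224]}
board [([224.0, 161.0, 64.0, 26.0], 0.95)]
lower [([223.0, 150.0, 53.0, 28.0], 0.76)]
sheet [([313.0, 246.0, 74.0, 42.0], 0.9)]
upper [([263.0, 196.0, 62.0, 36.0], 0.67)]
rest_a [([270.0, 208.0, 45.0, 22.0], 0.61), ([320.0, 258.0, 45.0, 28.0], 0.53), ([408.0, 279.0, 70.0, 77.0], 0.37)]
bar [([408.0, 280.0, 75.0, 71.0], 0.96), ([372.0, 336.0, 92.0, 62.0], 0.64)]
rack [([374.0, 336.0, 88.0, 70.0], 0.68), ([229.0, 175.0, 17.0, 20.0], 0.29)]
glue [([279.0, 214.0, 18.0, 41.0], 0.72)]
jar [([230.0, 175.0, 16.0, 18.0], 0.63)]
```

Run:
```python
import cv2
a=cv2.imread("pics/top0.png")[130:270,90:490]; b=cv2.imread("pics/side0.png")[110:390,170:470]
cv2.imwrite("pics/a1.png",cv2.resize(a,(800,280),interpolation=cv2.INTER_CUBIC)); cv2.imwrite("pics/b1.png",cv2.resize(b,(600,560),interpolation=cv2.INTER_CUBIC))
```

```text
(no output)
```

View pics/a1.png

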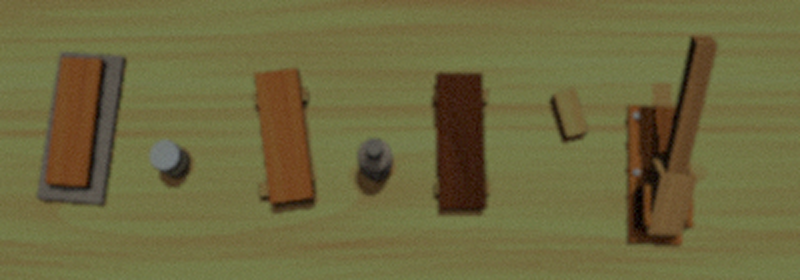

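View pics/b1.png

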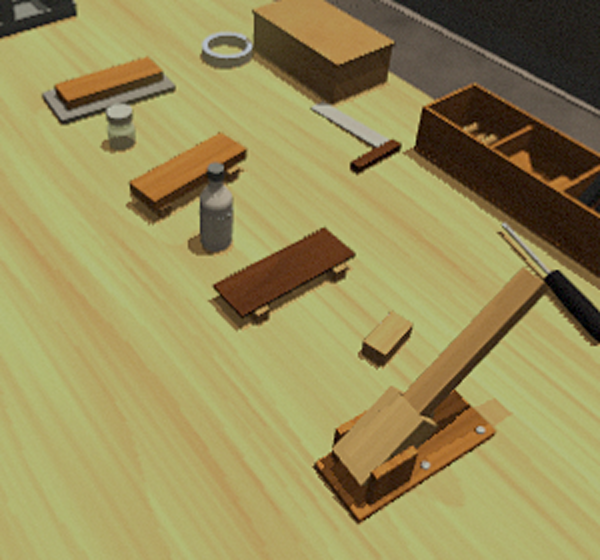

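The views show the board with the lower slab at left (top ≈ 128,190), jar (174,210), upper slab (232,198), glue (277,210), sheet (321,202), and the bar rising from its rack (435,181). The arm is out of the way. Next I'll fit box models to the silhouettes from both views.

```bash
cat > h.py <<'E'
import numpy as np, cv2, itertools
from scipy.optimize import least_squares
from scipy.spatial.transform import Rotation as Ro
def cam(f,st=None):
    K=np.array([[f["fx"],0,f["cx"]],[0,f["fy"],f["cy"]],[0,0,1.]]); D=np.array(f["distortion"])
    if "R" in f: return K,D,np.array(f["R"]),np.array(f["t"])
    T=np.eye(4); T[:3,:3]=Ro.from_euler("xyz",st["ee_rot"]).as_matrix(); T[:3,3]=st["eef_pos"]
    M=np.linalg.inv(T@np.array(f["T_tool_cam"])); return K,D,M[:3,:3],M[:3,3]
def proj(P,c):
    return cv2.projectPoints(np.asarray(P,float).reshape(-1,1,3),cv2.Rodrigues(c[2])[0],c[3],c[0],c[1])[0][:,0]
def hullmom(pts):
    h=cv2.convexHull(np.float32(pts)); m=cv2.moments(h); a=m["m00"]
    xx,yy,xy=m["mu20"]/a,m["mu02"]/a,m["mu11"]/a
    d=np.hypot(xx-yy,2*xy)
    return np.array([m["m10"]/a,m["m01"]/a,(xx-yy)/d**.5,2*xy/d**.5,np.sqrt(a)/2])
def maskhull(m):
    m=cv2.morphologyEx(m.astype(np.uint8),cv2.MORPH_OPEN,np.ones((3,3),np.uint8))
    n,l,s,_=cv2.connectedComponentsWithStats(m); m=l==1+np.argmax(s[1:,4])
    y,x=np.nonzero(m); return np.concatenate([np.c_[x+a,y+b] for a in(-.5,.5) for b in(-.5,.5)])
def box(p,x0,x1,w,z0,z1,pitch=0):
    C=np.array(list(itertools.product((x0,x1),(-w/2,w/2),(z0,z1))))
    return C@Ro.from_euler("ZY",[p[3],-pitch]).as_matrix().T+p[:3]
def fit(obs,dims,p0,pitch=0,fixz=None):
    """obs: list of (cam, hull points)"""
    t=[hullmom(h) for _,h in obs]
    def P(p): return np.r_[p[:2],fixz,p[2]] if fixz is not None else p
    r=least_squares(lambda p:np.concatenate([hullmom(proj(box(P(p),*dims,pitch),c))-m for (c,_),m in zip(obs,t)]),p0 if fixz is None else np.delete(p0,2),x_scale=.05,diff_step=1e-4)
    return P(r.x),r.fun
E
cat > m1.py <<'E'
from h import *; from station import *
from station import arm, imaging, models
F={n:imaging.grab_frame(n) for n in("top","side")}; C={n:cam(F[n]) for n in F}
def ray(n,u,z):
    c=C[n]; a=cv2.undistortPoints(np.float64([[u]]),c[0],c[1])[0,0]; d=c[2].T@np.r_[a,1]; o=-c[2].T@c[3]; return o+d*(z-o[2])/d[2]
S=(-.085,.085,.056,0,.02); dims=dict(board=(-.1,.1,.09,0,.012),lower=S,upper=S,sheet=(-.088,.088,.06,0,.006),bar=(-.045,.12,.024,-.012,.012),glue=None,jar=None)
near=dict(board=[(132,196),(224,161)],lower=[(129,191),(223,150)],upper=[(233,199),(263,196)],sheet=[(320,202),(313,246)],bar=[(435,181),(408,280)],glue=[(279,209),(279,214)],jar=[(174,210),(230,175)])
hsv=cv2.cvtColor(F["top"]["pixels"],cv2.COLOR_RGB2HSV)
def get(o,n):
    u=np.array(near[o][n=="side"])
    L=[d for d in models.silhouettes(o,n) if np.hypot(*(np.array(d["extent"][:2])-u))<12]
    if L: return maskhull(L[0]["pixels"])
    if o=="sheet":
        roi=np.zeros((420,560),bool); roi[155:245,295:340]=1
        return maskhull(roi&(hsv[...,2]<75)&(hsv[...,0]<15))
    print("no",o,n)
for o in dims:
    hs=[(C[n],get(o,n)) for n in("top","side")]
    if dims[o] is None:
        for h,n in zip(hs,("top","side")):
            e=h[1]; print(o,n,"base",np.round(ray(n,[(e[:,0].min()+e[:,0].max())/2,(e[:,1].min()+e[:,1].max())/2],(.0625 if o=="glue" else .03)),3))
        continue
    z={"board":0,"lower":.012,"upper":.02,"sheet":.02,"bar":.11}[o]
    p0=np.r_[ray("top",near[o][0],z)[:3],0.05]
    if o=="bar": p0[0]-=.03
    pi=np.radians(40) if o=="bar" else 0
    p,r=fit(hs,dims[o],p0,pi); q,r2=fit(hs,dims[o],p0,pi,z)
    print(o,np.round(p,4),"res",np.abs(r).max().round(1),"| fixz",np.round(q,4),np.abs(r2).max().round(1))
E
python3 m1.py
```

```text
board [ 0.5064  0.3825 -0.007  -0.2654] res 2.5 | fixz [ 0.5044  0.3784  0.     -0.2652] 2.7
lower [ 0.5229  0.387   0.0115 -0.0569] res 0.5 | fixz [ 0.5227  0.3867  0.012  -0.057 ] 0.5
upper [0.5001 0.1126 0.0183 0.1375] res 0.9 | fixz [0.4995 0.112  0.02   0.1378] 0.8
sheet [ 0.4875 -0.1071  0.1514  0.6194] res 19.9 | fixz [ 0.5352 -0.0746  0.02    0.5506] 30.2
bar [ 0.4791 -0.3655  0.1103 -0.0482] res 0.9 | fixz [ 0.4792 -0.3654  0.11   -0.0483] 0.8
glue top base [ 0.461 -0.004  0.062]
glue side base [ 0.463 -0.006  0.062]
jar top base [0.47  0.256 0.03 ]
jar side base [0.47  0.258 0.03 ]
```

```bash
cat > m2.py <<'E'
from h import *; from station import imaging, models
F={n:imaging.grab_frame(n) for n in("top","side")}; C={n:cam(F[n]) for n in F}
L=models.silhouettes("sheet","side"); hs=maskhull(L[0]["pixels"])
im=F["top"]["pixels"].astype(int); g=im[...,1]; print(im[200,300:345,1].tolist(), im[202,321])
roi=np.zeros(g.shape,bool); roi[155:245,295:345]=1
ht=maskhull(roi&(g<55)&(im[...,0]<1.15*0+130)); print(ht.min(0),ht.max(0))
D=(-.088,.088,.06,0,.006); p0=np.array([.5,-.1,.02,0.])
for ob in([(C["side"],hs)],[(C["top"],ht)],[(C["side"],hs),(C["top"],ht)]):
    for z in (.02,None):
        if z is None and len(ob)<2: continue
        p,r=fit(ob,D,p0,0,z); print(np.round(p,4),np.round(r,1))
E
python3 m2.py
```

```text
[125, 124, 123, 120, 123, 124, 124, 102, 76, 40, 33, 36, 32, 34, 36, 31, 25, 36, 34, 29, 22, 32, 2, 32, 32, 19, 37, 26, 34, 29, 35, 60, 95, 118, 126, 122, 119, 119, 122, 119, 124, 122, 120, 118, 123] [59 34 21]
[306.5 166.5] [332.5 235.5]
[ 4.921e-01 -1.127e-01  2.000e-02 -2.000e-04] [ 0.   0.  -0.  -0.1 -0.3]
[ 0.4921 -0.1114  0.02    0.    ] [ 0.   0.  -0.2 -0.3 -0.3]
[ 4.922e-01 -1.120e-01  2.000e-02 -1.000e-04] [-0.1 -0.2 -0.  -0.1 -0.4  0.2 -0.  -0.2 -0.3 -0.3]
[ 0.4926 -0.1117  0.0189  0.0045] [-0.1 -0.  -0.2 -0.1 -0.4  0.1 -0.1 -0.1 -0.1 -0.3]
```

>>> {"method": "play_rows", "body": {
  "travel": [
    [0,0,0],
    [0,0,0],
    [0,0,0],
    [0.38,0.99,0],
    [0.38,0.99,0],
    [0.38,0.99,0],
    [0.38,0.99,0],
    [0.38,0.99,0]
  ],
  "twist": [-0.8,-0.8,-0.8,0,0,0,0,0],
  "fingers": 1
}}

```text
t: 2.95
eef_pos: [0.2865, 0.5065, 0.2225]
ee_rot: [-3.141, -0.0, -0.002]
force: [-0.0, -0.7, 0.2]
width: 0.0875
gripper_force: 0.0
```

>>> {"method": "play_rows", "body": {
  "travel": [
    [0.38,0.99,0],
    [0.38,0.99,0],
    [0.38,0.99,0],
    [0.38,0.99,0],
    [0.38,0.99,0],
    [0.38,0.99,0],
    [0.38,0.99,0],
    [0.38,0.99,0]
  ],
  "twist": [0,0,0,0,0,0,0,0]
}}

```text
t: 3.95
eef_pos: [0.3624, 0.3077, 0.2225]
ee_rot: [-3.141, -0.0, -0.002]
force: [0.0, 0.1, -0.5]
width: 0.0875
gripper_force: 0.0
```

>>> {"method": "play_rows", "body": {
  "travel": [
    [0.39,0.99,0],
    [0.39,0.99,0],
    [0.39,0.99,0],
    [0.39,0.99,0],
    [0.39,0.99,0],
    [0.39,0.99,0],
    [0.39,0.99,0],
    [0.39,0.99,0]
  ],
  "twist": [0,0,0,0,0,0,0,0]
}}

```text
t: 4.95
eef_pos: [0.4396, 0.1095, 0.2225]
ee_rot: [-3.141, -0.0, -0.002]
force: [0.0, 0.0, -0.8]
width: 0.0876
gripper_force: 0.0
```

>>> {"method": "play_rows", "body": {
  "travel": [
    [0.4,0.99,0],
    [0.4,0.99,0],
    [0.39,0.99,0],
    [0.39,0.99,0],
    [0.39,0.99,0],
    [0.39,0.99,0],
    [0.39,0.99,0],
    [0.39,0.99,0]
  ],
  "twist": [0,0,0,0,0,0,0,0]
}}

```text
t: 5.95
eef_pos: [0.5175, -0.0887, 0.2225]
ee_rot: [-3.142, -0.0, -0.002]
force: [0.1, -0.8, 0.3]
width: 0.0874
gripper_force: 0.0
```

>>> {"method": "play_rows", "body": {
  "travel": [
    [0.35,0.95,0],
    [0,0,1],
    [0,0,1],
    [0,0,1],
    [0,0,1],
    [0,0,0],
    [0,0,0]
  ],
  "twist": [0,0,0,0,0,0,0]
}}

```text
t: 6.82
eef_pos: [0.5267, -0.1112, 0.1234]
ee_rot: [3.141, -0.001, -0.002]
force: [0.2, 0.4, 0.3]
width: 0.0874
gripper_force: 0.0
```

Run:
```python
from station import arm, imaging
import cv2
s=arm.get_state(); print(s["eef_pos"],s["ee_rot"],s["q"].round(2),s["t"])
f=imaging.grab_frame("wrist"); print(f["T_tool_cam"]); cv2.imwrite("pics/w1.png",f["pixels"][:,:,::-1])
```

```text
[ 0.52674272 -0.11120323  0.12339501] [ 3.14132827e+00 -9.09681673e-04 -1.71218741e-03] [ 0.16  0.22 -0.43  0.   -0.92  1.41] 6.825
[[ 5.15297631e-04 -9.51122022e-01 -3.08814886e-01  8.36614788e-02]
 [ 9.99999811e-01  5.93660963e-04 -1.59793082e-04  2.07424909e-04]
 [ 3.35314062e-04 -3.08814745e-01  9.51122148e-01 -1.62530845e-01]
 [ 0.00000000e+00  0.00000000e+00  0.00000000e+00  1.00000000e+00]]
```

View pics/w1.png

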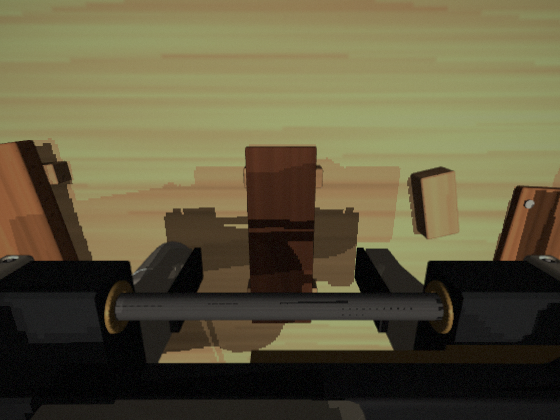

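The wrist view shows the sheet centred between the fingers (columns 247–316). The batten is ahead of it (rows 165–188), and the bottle is behind and left (170,265).

>>> {"method": "play_rows", "body": {
  "travel": [
    [0,0,0.8],
    [0,0,0.8],
    [0,0,0.8],
    [0,0,0.6],
    [0,0,0.54],
    [0,0,0]
  ],
  "twist": [0,0,0,0,0,0]
}}

```text
t: 7.62
eef_pos: [0.5259, -0.1108, 0.0333]
ee_rot: [3.141, 0.001, -0.002]
force: [0.3, 0.3, 0.0]
width: 0.0879
gripper_force: 0.0
```

>>> {"method": "play_rows", "body": {
  "travel": [
    [0,0,0],
    [0,0,0],
    [0,0,0],
    [0,0,0],
    [0,0,0],
    [0,0,0]
  ],
  "twist": [0,0,0,0,0,0],
  "fingers": 0,
  "newtons": 25
}}

```text
t: 8.38
eef_pos: [0.5263, -0.1107, 0.034]
ee_rot: [3.142, 0.0, -0.002]
force: [0.4, 0.6, 0.5]
width: 0.0331
gripper_force: 0.0
```

Run:
```python
from station import arm, imaging
import cv2,numpy as np
s=arm.get_state(); print(s["eef_pos"],s["width"],s["gripper_force"],s["t"])
a=imaging.grab_frame("wrist")["pixels"]; b=imaging.grab_frame("side")["pixels"][190:330,220:420]
cv2.imwrite("pics/w2.png",np.vstack([cv2.resize(a,(400,300)),cv2.resize(b,(400,280),interpolation=cv2.INTER_CUBIC)])[:,:,::-1])
print(arm.get_state()["width"])
```

```text
[ 0.5263252  -0.11074034  0.03397632] 0.03305343253673243 0.0 8.375
0.025284970336574352
```

View pics/w2.png

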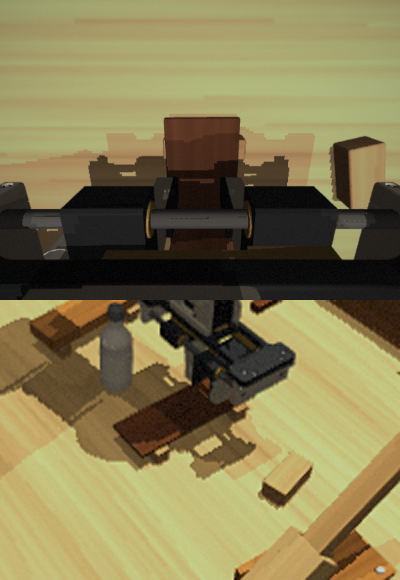

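Run:
```python
from h import *; from station import arm, imaging
s=arm.get_state(); f=imaging.grab_frame("wrist"); c=cam(f,s); print(s["eef_pos"],s["width"])
for z in (.0,.01,.026,.032,.04): print(z,proj([[.5803,-.082,z],[.5803,-.142,z]],c).round(0).tolist())
im=f["pixels"].astype(int)
print(im[200,215:345:3,1].tolist()); print(im[150:190:2,280,1].tolist())
# fingertips position
for dz in (.019,.0): print("tip",proj(s["eef_pos"]+np.array([[0.0095,.0126,-dz],[0.0095,-.0126,-dz]]),c).round(0).tolist())
cv2.imwrite("pics/w3.png",cv2.resize(im[140:380,180:380].astype(np.uint8)*2,(600,720)[::1],interpolation=cv2.INTER_CUBIC)[:600,:,::-1])
```

```text
[ 0.52630414 -0.11075964  0.03394219] 0.025284970336574352
0.0 [[233.0, 157.0], [327.0, 157.0]]
0.01 [[231.0, 159.0], [330.0, 159.0]]
0.026 [[226.0, 164.0], [334.0, 164.0]]
0.032 [[224.0, 166.0], [336.0, 166.0]]
0.04 [[222.0, 169.0], [339.0, 169.0]]
[150, 149, 150, 149, 145, 112, 41, 38, 42, 46, 47, 44, 46, 41, 44, 40, 41, 39, 42, 39, 41, 43, 45, 42, 42, 41, 41, 38, 41, 44, 41, 44, 44, 42, 44, 45, 41, 39, 39, 39, 119, 120, 119, 117]
[164, 167, 169, 172, 169, 146, 143, 67, 47, 56, 54, 52, 54, 53, 52, 53, 56, 53, 56, 56]
tip [[258.0, 231.0], [298.0, 231.0]]
tip [[256.0, 243.0], [300.0, 243.0]]
```

View pics/w3.png

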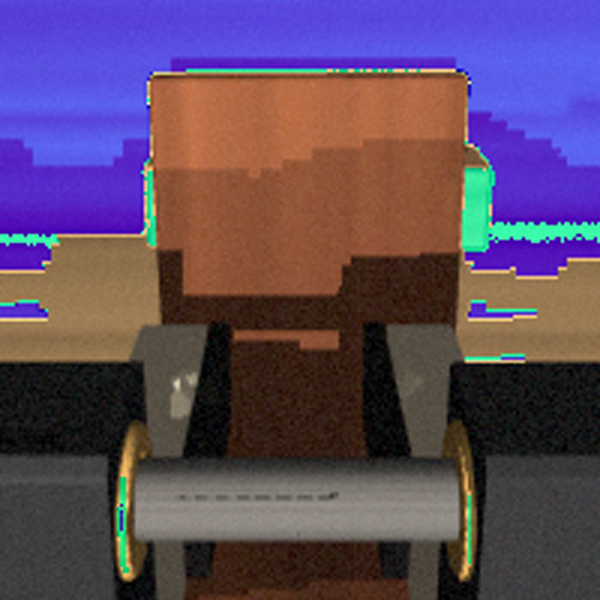

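The sheet is where I measured it, but the fingers have closed just above it, so the tips sit higher than expected. I'll probe downward lightly to find the true tip height.

>>> {"method": "play_rows", "body": {
  "travel": [
    [0,0,0.08],
    [0,0,0]
  ],
  "twist": [0,0]
}}

```text
t: 8.78
eef_pos: [0.5262, -0.1108, 0.0317]
ee_rot: [3.142, 0.0, -0.002]
force: [-0.3, 0.4, -0.2]
width: 0.0022
gripper_force: 0.0
```

>>> {"method": "play_rows", "body": {
  "travel": [
    [0,0,0.08],
    [0,0,0]
  ],
  "twist": [0,0]
}}

```text
t: 9.02
eef_pos: [0.5262, -0.1107, 0.0298]
ee_rot: [3.142, 0.0, -0.002]
force: [0.2, 0.6, -0.6]
width: 0.0004
gripper_force: 0.0
```

>>> {"method": "play_rows", "body": {
  "travel": [
    [0,0,0.08],
    [0,0,0]
  ],
  "twist": [0,0]
}}

```text
t: 9.28
eef_pos: [0.5262, -0.1107, 0.0278]
ee_rot: [3.142, 0.0, -0.002]
force: [0.2, 0.6, 0.5]
width: 0.0004
gripper_force: 0.0
```

Run:
```python
from station import arm, imaging
import cv2,numpy as np
a=imaging.grab_frame("wrist")["pixels"][140:340,180:380]; b=imaging.grab_frame("side")["pixels"][195:285,260:390]; c=imaging.grab_frame("top")["pixels"][150:250,260:360]
R=lambda i,w,h:cv2.resize(i,(w,h),interpolation=cv2.INTER_CUBIC)
v=np.vstack([np.hstack([R(a,300,280),R(c,300,280)]),R(b,600,415)[:320]]).astype(float)
cv2.imwrite("pics/w4.png",np.clip(v*1.6,0,255).astype(np.uint8)[:,:,::-1])
```

```text
(no output)
```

View pics/w4.png

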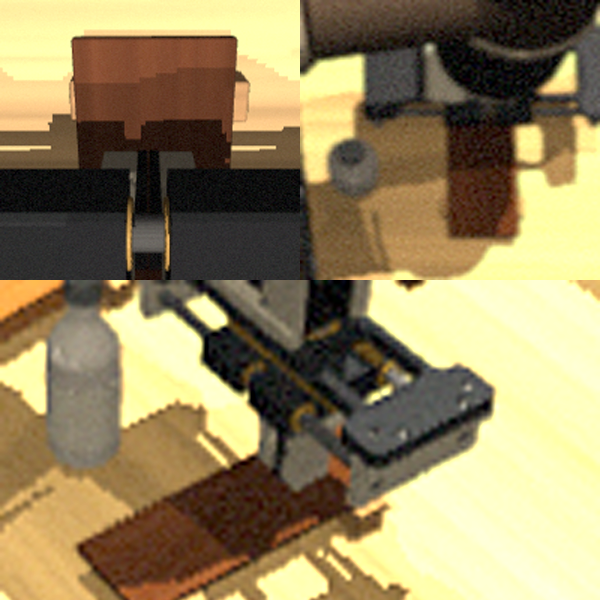

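The fingers are closed and hovering just above the sheet. The bottle is clear behind them. I'll keep probing.

>>> {"method": "play_rows", "body": {
  "travel": [
    [0,0,0.1],
    [0,0,0]
  ],
  "twist": [0,0]
}}

```text
t: 9.68
eef_pos: [0.5262, -0.1108, 0.0252]
ee_rot: [3.142, 0.0, -0.002]
force: [0.1, -0.3, -0.3]
width: 0.0004
gripper_force: 0.0
```

>>> {"method": "play_rows", "body": {
  "travel": [
    [0,0,0.1],
    [0,0,0]
  ],
  "twist": [0,0]
}}

```text
t: 9.93
eef_pos: [0.5261, -0.1107, 0.0227]
ee_rot: [3.142, 0.0, -0.002]
force: [-0.1, -1.1, 0.1]
width: 0.0007
gripper_force: 0.0
```

Run:
```python
from h import *; from station import arm, imaging
s=arm.get_state(); f=imaging.grab_frame("side"); c=cam(f); e=s["eef_pos"]; print(e,s["q"],s["ee_rot"],s["force"])
for dx in(-.0095,.0095):
  for z in (-.019,0,.01,.02,.03): print(dx,z,proj(e+np.array([[dx,0,z]]),c).round(1).tolist())
w=imaging.grab_frame("wrist"); cw=cam(w,s)
for x in(-.0095,.0095):
  for z in (-.02,-.01,0,.019): print("wrist tool",x,z,proj(e+np.array([[x,0,-z]]),cw).round(0).tolist())
```

```text
[ 0.52614546 -0.11074816  0.02271196] [ 1.57257349e-01  3.53605238e-01 -5.29795162e-01 -7.74188352e-05
 -6.87839841e-01  1.41175794e+00] [ 3.14157086e+00  4.46093385e-04 -1.84086617e-03] [-0.06895749 -1.06055971  0.11754248]
-0.0095 -0.019 [[319.4, 245.8]]
-0.0095 0 [[319.9, 240.4]]
-0.0095 0.01 [[320.1, 237.5]]
-0.0095 0.02 [[320.4, 234.6]]
-0.0095 0.03 [[320.6, 231.7]]
0.0095 -0.019 [[325.2, 242.6]]
0.0095 0 [[325.8, 237.3]]
0.0095 0.01 [[326.1, 234.4]]
0.0095 0.02 [[326.4, 231.5]]
0.0095 0.03 [[326.7, 228.6]]
wrist tool -0.0095 -0.02 [[278.0, 291.0]]
wrist tool -0.0095 -0.01 [[278.0, 281.0]]
wrist tool -0.0095 0 [[278.0, 272.0]]
wrist tool -0.0095 0.019 [[278.0, 258.0]]
wrist tool 0.0095 -0.02 [[278.0, 259.0]]
wrist tool 0.0095 -0.01 [[278.0, 251.0]]
wrist tool 0.0095 0 [[278.0, 243.0]]
wrist tool 0.0095 0.019 [[278.0, 231.0]]
```

>>> {"method": "play_rows", "body": {
  "travel": [
    [0,0,0.1],
    [0,0,0]
  ],
  "twist": [0,0]
}}

```text
t: 10.28
eef_pos: [0.5266, -0.1107, 0.0221]
ee_rot: [3.141, -0.001, -0.001]
force: [-5.3, 2.8, 19.4]
width: 0.0006
gripper_force: 9.3
```

>>> {"method": "play_rows", "body": {
  "travel": [
    [0,0,0.1],
    [0,0,0]
  ],
  "twist": [0,0]
}}

```text
t: 10.52
eef_pos: [0.5267, -0.1107, 0.022]
ee_rot: [3.141, -0.002, -0.0]
force: [-14.8, 5.9, 44.6]
width: 0.0005
gripper_force: 22.4
```

>>> {"method": "play_rows", "body": {
  "travel": [
    [0,0,0.08],
    [0,0,0]
  ],
  "twist": [0,0]
}}

```text
t: 10.78
eef_pos: [0.5267, -0.1108, 0.0218]
ee_rot: [3.141, -0.002, 0.001]
force: [-21.5, 8.8, 66.7]
width: 0.0001
gripper_force: 32.9
```

Contact came at reported z ≈ 0.022, so the real tips stand about 4 mm above the reported TCP: the reading is roughly 23 mm low against the stated geometry. I'll back off, reopen and go lower.

>>> {"method": "play_rows", "body": {
  "travel": [
    [0,0,-0.5],
    [0,0,-0.6],
    [0,0,0],
    [0,0,0],
    [0,0,0],
    [0,0,0],
    [0,0,0],
    [0,0,0]
  ],
  "twist": [0,0,0,0,0,0,0,0],
  "fingers": 1
}}

```text
t: 11.78
eef_pos: [0.5263, -0.1108, 0.0433]
ee_rot: [3.142, 0.0, -0.002]
force: [-0.6, -0.7, 0.2]
width: 0.0749
gripper_force: 0.0
```

```bash
sed -i 's/p0=np.array(\[.5,-.1/p0=np.array([.49,-.11/' m2.py
python3 - <<'E'
from h import *; from station import arm, imaging, models
s=arm.get_state(); print(s["t"],s["eef_pos"],s["width"],s["force"])
f=imaging.grab_frame("wrist"); c=cam(f,s); im=f["pixels"].astype(int)
print(proj([[.5803,-.082,.026],[.5803,-.142,.026]],c).round(0).tolist())
for r in (185,215,235): 
    g=im[r,:,1]; print(r,g[205:355:3].tolist())
print(im[140:200:3,280,1].tolist())
E
```

```text
11.775 [ 0.52631472 -0.1107572   0.04332813] 0.07492057385319056 [-0.5718351  -0.72409432  0.1931788 ]
[[229.0, 161.0], [331.0, 161.0]]
185 [145, 144, 146, 146, 146, 146, 147, 147, 147, 141, 51, 50, 49, 54, 55, 55, 50, 48, 51, 50, 48, 46, 47, 53, 54, 54, 54, 48, 46, 44, 43, 44, 48, 43, 41, 42, 37, 42, 43, 39, 38, 34, 35, 79, 143, 148, 147, 146, 148, 145]
215 [121, 124, 123, 121, 122, 122, 122, 122, 123, 104, 37, 39, 38, 41, 44, 43, 41, 43, 40, 39, 39, 38, 39, 43, 38, 41, 40, 40, 40, 37, 37, 42, 44, 40, 40, 43, 39, 42, 40, 39, 38, 39, 119, 117, 118, 125, 124, 125, 125, 126]
235 [59, 60, 59, 58, 61, 58, 58, 60, 58, 59, 32, 26, 25, 22, 29, 27, 29, 28, 26, 29, 25, 19, 30, 27, 26, 24, 24, 24, 14, 17, 9, 19, 19, 17, 14, 8, 21, 18, 11, 9, 12, 19, 60, 61, 59, 59, 60, 58, 59, 59]
[161, 160, 160, 161, 168, 167, 140, 84, 52, 52, 51, 54, 51, 51, 54, 54, 47, 42, 45, 44]
```

>>> {"method": "play_rows", "body": {
  "travel": [
    [0,0,0],
    [0,0,0.35],
    [0,0,0.4],
    [0,0,0.4],
    [0,0,0.28],
    [0,0,0]
  ],
  "twist": [0,0,0,0,0,0]
}}

```text
t: 12.58
eef_pos: [0.5258, -0.1108, 0.0069]
ee_rot: [3.141, 0.002, -0.002]
force: [-0.3, 1.0, -0.2]
width: 0.0879
gripper_force: 0.0
```

>>> {"method": "play_rows", "body": {
  "travel": [
    [0,0,0],
    [0,0,0],
    [0,0,0],
    [0,0,0],
    [0,0,0]
  ],
  "twist": [0,0,0,0,0],
  "fingers": 0,
  "newtons": 25
}}

```text
t: 13.2
eef_pos: [0.5265, -0.1108, 0.008]
ee_rot: [3.142, -0.0, -0.002]
force: [-1.2, 0.2, 3.2]
width: 0.0593
gripper_force: 25.0
```

>>> {"method": "play_rows", "body": {
  "travel": [
    [0,0,-0.4],
    [0,0,-0.8],
    [0,0,-1],
    [0,0,-1],
    [0,0,-1],
    [0,0,-1],
    [0,0,-0.8],
    [0,0,-0.5]
  ],
  "twist": [0,0,0,0,0,0,0,0]
}}

```text
t: 14.2
eef_pos: [0.5265, -0.1107, 0.1717]
ee_rot: [-3.141, -0.002, -0.002]
force: [1.0, -0.2, -0.9]
width: 0.0594
gripper_force: 25.0
```

```bash
cat > m3.py <<'E'
from h import *; from station import imaging, models, arm
F={n:imaging.grab_frame(n) for n in("top","side")}; C={n:cam(F[n]) for n in F}
S=(-.085,.085,.056,0,.02)
for o,p0 in dict(lower=[.5227,.3867,.012,-.05],upper=[.5,.112,.02,.13]).items():
    H=[]
    for n in F:
        u=proj([p0[:3]],C[n])[0]; L=[d for d in models.silhouettes(o,n) if np.hypot(*(np.array(d["extent"][:2])-u))<15]
        if L: H.append((C[n],maskhull(L[0]["pixels"]))); p,r=fit(H[-1:],S,np.array(p0),0,p0[2]); print(o,n,np.round(p,4),np.round(r,1))
    p,r=fit(H,S,np.array(p0)); print(o,"both",np.round(p,4),np.round(r,1))
print(arm.get_state()["width"],arm.get_state()["t"])
E
python3 m3.py
```

```text
lower top [ 0.5225  0.3871  0.012  -0.0567] [-0.  -0.  -0.4 -0.1 -0.3]
lower side [ 0.5216  0.3874  0.012  -0.0856] [ 0.  -0.   0.3 -0.2  0.2]
lower both [ 0.5222  0.3873  0.0118 -0.0614] [-0.1  0.1 -0.3 -0.3 -0.3  0.2 -0.   0.  -0.5  0.2]
upper side [0.4973 0.1114 0.02   0.1479] [ 0.  -0.   0.1 -0.3  0.1]
upper both [0.5031 0.1212 0.0108 0.1455] [ 0.  -0.   0.1 -0.1 -0.1]
0.059316504193008684 14.5
```

>>> {"method": "play_rows", "body": {
  "travel": [
    [0.06,-0.5,0],
    [0.06,-0.9,0],
    [0.06,-1,0],
    [0.06,-1,0],
    [0.06,-1,0],
    [0.06,-1,0],
    [0.06,-1,0],
    [0.06,-1,0]
  ],
  "twist": [0,0,0,0,0,0,0,0]
}}

```text
t: 15.5
eef_pos: [0.5384, 0.0756, 0.1697]
ee_rot: [3.141, 0.001, -0.002]
force: [-0.1, 0.2, -1.4]
width: 0.0596
gripper_force: 25.0
```

>>> {"method": "play_rows", "body": {
  "travel": [
    [0.06,-1,0],
    [0.06,-1,0],
    [0.06,-1,0],
    [0.06,-1,0],
    [0.06,-1,0],
    [0.06,-1,0],
    [0.06,-1,0],
    [0.06,-1,0]
  ],
  "twist": [0,0,0,0,0,0,0,0]
}}

```text
t: 16.5
eef_pos: [0.5511, 0.2759, 0.1702]
ee_rot: [3.142, 0.0, -0.002]
force: [0.3, 1.1, 0.1]
width: 0.0598
gripper_force: 25.0
```

>>> {"method": "play_rows", "body": {
  "travel": [
    [0.06,-1,0],
    [0.06,-1,0],
    [0.06,-1,0],
    [0.06,-0.9,0],
    [0,-0.5,0],
    [0,0,0],
    [0,0,0]
  ],
  "twist": [0,0,0,0,0,0.4,0]
}}

```text
t: 17.38
eef_pos: [0.5572, 0.3843, 0.1701]
ee_rot: [3.141, 0.0, -0.061]
force: [0.7, 0.3, -1.1]
width: 0.0593
gripper_force: 25.0
```

>>> {"method": "play_rows", "body": {
  "travel": [
    [0,0,0.6],
    [0,0,1],
    [0,0,1],
    [0,0,1],
    [0,0,0.9],
    [0,0,0.6],
    [0,0,0.4],
    [0,0,0.2]
  ],
  "twist": [0,0,0,0,0,0,0,0]
}}

```text
t: 18.38
eef_pos: [0.5573, 0.3842, 0.0273]
ee_rot: [3.141, 0.0, -0.062]
force: [-0.1, -0.3, -0.6]
width: 0.0595
gripper_force: 25.0
```

>>> {"method": "play_rows", "body": {
  "travel": [
    [0,0,0.14],
    [0,0,0.06],
    [0,0,0],
    [0,0,0]
  ],
  "twist": [0,0,0,0]
}}

```text
t: 18.88
eef_pos: [0.5574, 0.3844, 0.0231]
ee_rot: [-3.141, -0.0, -0.062]
force: [-0.7, 0.8, -0.4]
width: 0.0596
gripper_force: 25.0
```

>>> {"method": "play_rows", "body": {
  "travel": [
    [0,0,0.07],
    [0,0,0.05],
    [0,0,0]
  ],
  "twist": [0,0,0]
}}

```text
t: 19.25
eef_pos: [0.5573, 0.3842, 0.02]
ee_rot: [-3.142, -0.0, -0.062]
force: [-1.0, 0.0, 2.3]
width: 0.0591
gripper_force: 25.0
```

>>> {"method": "play_rows", "body": {
  "travel": [
    [0,0,0],
    [0,0,0],
    [0,0,0],
    [0,0,0],
    [0,0,0],
    [0,0,-0.4],
    [0,0,-0.8],
    [0,0,-1]
  ],
  "twist": [0,0,0,0,0,0,0,0],
  "fingers": 1
}}

```text
t: 20.25
eef_pos: [0.5571, 0.384, 0.0756]
ee_rot: [3.141, 0.0, -0.062]
force: [0.5, 0.0, 0.4]
width: 0.0877
gripper_force: 0.0
```

>>> {"method": "play_rows", "body": {
  "travel": [
    [0,0,-1],
    [0,0,-1],
    [0,0,-0.8],
    [0,0.5,0],
    [0,1,0],
    [0,1,0],
    [0,1,0],
    [0,1,0]
  ],
  "twist": [0,0,0,0,0,0,0,0]
}}

```text
t: 21.25
eef_pos: [0.5501, 0.2697, 0.1446]
ee_rot: [3.141, 0.0, -0.062]
force: [0.4, 0.1, -0.5]
width: 0.0874
gripper_force: 0.0
```

>>> {"method": "play_rows", "body": {
  "travel": [
    [0,1,0],
    [0,1,0],
    [0,1,0],
    [0,1,0],
    [0,1,0],
    [0,0.5,0],
    [0,0,0],
    [0,0,0]
  ],
  "twist": [0,0,0,0,0,0,-0.7,-0.7]
}}

```text
t: 22.25
eef_pos: [0.542, 0.1342, 0.1447]
ee_rot: [-3.142, -0.0, 0.151]
force: [-0.2, 0.3, -0.4]
width: 0.0874
gripper_force: 0.0
```

```bash
cat > m4.py <<'E'
from h import *; from station import imaging, models, arm
F={n:imaging.grab_frame(n) for n in("top","side")}; C={n:cam(F[n]) for n in F}
D=(-.088,.088,.06,0,.006); p0=np.array([.522,.387,.032,-.06])
g=F["top"]["pixels"].astype(int); u=proj([p0[:3]],C["top"])[0].astype(int)
roi=np.zeros(g.shape[:2],bool); roi[u[1]-50:u[1]+50,u[0]-26:u[0]+26]=1
ht=maskhull(roi&(g[...,1]<55)&(g[...,0]>g[...,2]+18)); H=[(C["top"],ht)]
L=models.silhouettes("sheet","side"); us=proj([p0[:3]],C["side"])[0]
L=[d for d in L if np.hypot(*(np.array(d["extent"][:2])-us))<15]
if L: H.append((C["side"],maskhull(L[0]["pixels"])))
for ob in [[h] for h in H]: p,r=fit(ob,D,p0,0,.032); print("sheet",np.round(p,4),np.round(r,1))
s=arm.get_state(); w=imaging.grab_frame("wrist"); c=cam(w,s); print(s["eef_pos"],s["ee_rot"],s["t"])
for q in([.4995,.112,.02,.138],[.4973,.1114,.02,.148]): print(proj(box(np.array(q),-.085,.085,.056,0,.02)[[5,7]],c).round(0).tolist())
im=w["pixels"]; cv2.imwrite("pics/w5.png",np.hstack([im[:,:,::-1][:300],cv2.resize(F["top"]["pixels"][140:240,90:170,::-1],(240,300),interpolation=cv2.INTER_CUBIC)]))
E
python3 m4.py
```

```text
sheet [ 0.5212  0.3844  0.032  -0.0521] [-0.  -0.  -0.7 -0.2  0.4]
sheet [ 0.5228  0.3855  0.032  -0.0404] [ 0.  -0.   0.2 -0.3 -0.1]
[0.54193883 0.13458751 0.14470462] [-3.14158551e+00 -9.42427890e-05  1.46522308e-01] 22.4
[[330.0, 161.0], [266.0, 161.0]]
[[329.0, 164.0], [265.0, 164.0]]
```

View pics/w5.png

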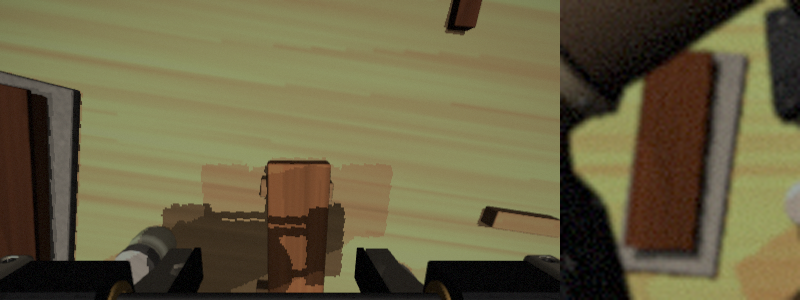

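The wrist view shows the upper slab's far edge at row 161, columns 267–330, which matches the fit. The top crop shows the sheet lying squarely on the lower slab.

>>> {"method": "play_rows", "body": {
  "travel": [
    [-0.45,0.65,0],
    [0,0,0.7],
    [0,0,1],
    [0,0,1],
    [0,0,1],
    [0,0,0.8],
    [0,0,0.45],
    [0,0,0]
  ],
  "twist": [0,0,0,0,0,0,0,0]
}}

```text
t: 23.45
eef_pos: [0.5325, 0.1163, 0.0205]
ee_rot: [3.141, 0.001, 0.147]
force: [0.2, 0.6, 0.2]
width: 0.0879
gripper_force: 0.0
```

>>> {"method": "play_rows", "body": {
  "travel": [
    [0,0,0],
    [0,0,0],
    [0,0,0],
    [0,0,0],
    [0,0,0]
  ],
  "twist": [0,0,0,0,0],
  "fingers": 0,
  "newtons": 45
}}

```text
t: 24.08
eef_pos: [0.5332, 0.117, 0.0213]
ee_rot: [-3.142, -0.0, 0.148]
force: [-1.6, 0.1, 4.0]
width: 0.0552
gripper_force: 45.0
```

>>> {"method": "play_rows", "body": {
  "travel": [
    [0,0,-0.4],
    [0,0,-0.9],
    [0,0,-1],
    [0,0,-1],
    [0,0,-0.7],
    [0,0,0],
    [0,0,0],
    [0,0,0]
  ],
  "twist": [0,0,0,0,0,0.66,0.66,0]
}}

```text
t: 25.08
eef_pos: [0.533, 0.1169, 0.1213]
ee_rot: [-3.141, -0.0, -0.049]
force: [-0.4, 0.8, -0.7]
width: 0.0555
gripper_force: 45.0
```

>>> {"method": "play_rows", "body": {
  "travel": [
    [0.05,-0.5,0],
    [0.05,-0.9,0],
    [0.05,-1,0],
    [0.05,-1,0],
    [0.05,-1,0],
    [0.05,-1,0],
    [0.05,-1,0],
    [0.03,-1,0]
  ],
  "twist": [0,0,0,0,0,0,0,0]
}}

```text
t: 26.08
eef_pos: [0.5519, 0.3029, 0.1209]
ee_rot: [3.141, 0.0, -0.05]
force: [0.8, 0.3, -0.5]
width: 0.0554
gripper_force: 45.0
```

>>> {"method": "play_rows", "body": {
  "travel": [
    [0,-1,0],
    [0,-1,0],
    [0,-0.9,0],
    [0,-0.38,0],
    [0,0,0],
    [0,0,0]
  ],
  "twist": [0,0,0,0,0,0]
}}

```text
t: 26.82
eef_pos: [0.5557, 0.3824, 0.1209]
ee_rot: [3.141, 0.0, -0.05]
force: [0.0, 0.5, -1.3]
width: 0.0554
gripper_force: 45.0
```

>>> {"method": "play_rows", "body": {
  "travel": [
    [0,-0.03,0.6],
    [0,0,0.9],
    [0,0,0.8],
    [0,0,0.5],
    [0,0,0.3],
    [0,0,0.1],
    [0,0,0]
  ],
  "twist": [0,0,0,0,0,0,0]
}}

```text
t: 27.7
eef_pos: [0.5561, 0.3841, 0.0413]
ee_rot: [-3.141, -0.0, -0.05]
force: [0.4, -0.0, -1.3]
width: 0.0553
gripper_force: 45.0
```

>>> {"method": "play_rows", "body": {
  "travel": [
    [0,0,0.06],
    [0,0,0]
  ],
  "twist": [0,0]
}}

```text
t: 27.95
eef_pos: [0.5559, 0.384, 0.0397]
ee_rot: [-3.141, -0.0, -0.05]
force: [0.2, -0.4, -0.8]
width: 0.0553
gripper_force: 45.0
```

>>> {"method": "play_rows", "body": {
  "travel": [
    [0,0,0.04],
    [0,0,0]
  ],
  "twist": [0,0]
}}

```text
t: 28.2
eef_pos: [0.556, 0.3841, 0.0394]
ee_rot: [-3.141, -0.001, -0.049]
force: [-2.1, -0.2, 5.7]
width: 0.0554
gripper_force: 45.0
```

>>> {"method": "play_rows", "body": {
  "travel": [
    [0,0,0],
    [0,0,0],
    [0,0,0],
    [0,0,0],
    [0,0,0],
    [0,0,-0.4],
    [0,0,-0.9],
    [0,0,-1]
  ],
  "twist": [0,0,0,0,0,0,0,0],
  "fingers": 1
}}

```text
t: 29.2
eef_pos: [0.5559, 0.3838, 0.097]
ee_rot: [3.141, 0.0, -0.05]
force: [0.4, 0.8, -0.3]
width: 0.0878
gripper_force: 0.0
```

>>> {"method": "play_rows", "body": {
  "travel": [
    [0,0,-1],
    [0,0,-1],
    [0,0,-1],
    [0,0,-1],
    [0,0.5,-0.2],
    [0.02,1,0],
    [0.02,1,0],
    [0.02,1,0]
  ],
  "twist": [0,0,0,0,0,0,0,0]
}}

```text
t: 30.2
eef_pos: [0.5526, 0.2939, 0.2003]
ee_rot: [3.141, 0.001, -0.05]
force: [0.1, 0.7, -0.3]
width: 0.0876
gripper_force: 0.0
```

>>> {"method": "play_rows", "body": {
  "travel": [
    [0.02,1,0],
    [0.02,1,0],
    [0.02,1,0],
    [0.02,1,0],
    [0.02,1,0],
    [0.02,1,0],
    [0.02,1,0],
    [0.02,1,0]
  ],
  "twist": [0,0,0,0,0,0,0,0]
}}

```text
t: 31.2
eef_pos: [0.5469, 0.0949, 0.201]
ee_rot: [-3.142, -0.0, -0.05]
force: [0.4, -0.2, -0.7]
width: 0.0877
gripper_force: 0.0
```

```bash
cat > m5.py <<'E'
from h import *; from station import imaging, models, arm
F={n:imaging.grab_frame(n) for n in("top","side")}; C={n:cam(F[n]) for n in F}
S=(-.085,.085,.056,0,.02)
B=(-.045,.12,.024,-.012,.012)
for o,p0,D,pi in (("upper",[.522,.385,.038,-.05],S,0),("bar",[.479,-.3655,.11,-.048],B,np.radians(40))):
    H=[]
    for n in F:
        u=proj([np.mean(box(np.array(p0),*D,pi),0)],C[n])[0]; L=[d for nm in ((o,"lower") if o=="upper" else (o,)) for d in models.silhouettes(nm,n) if np.hypot(*(np.array(d["extent"][:2])-u))<12]
        if L: H.append((C[n],maskhull(L[0]["pixels"]))); p,r=fit(H[-1:],D,np.array(p0),pi,p0[2]); print(o,n,np.round(p,4),np.round(r,1))
    if len(H)>1: p,r=fit(H,D,np.array(p0),pi); print(o,"both",np.round(p,4),np.round(r,1))
print(arm.get_state()["t"])
E
python3 m5.py
```

```text
upper side [ 0.5191  0.3861  0.038  -0.0501] [ 0.   0.   0.2 -0.2 -0.5]
bar top [ 0.4799 -0.3654  0.11   -0.0525] [ 0.   0.  -0.8 -0.3  0.1]
bar side [ 0.4773 -0.3655  0.11   -0.0596] [-0.  -0.   0.  -0.3 -0.2]
bar both [ 0.4794 -0.3651  0.1082 -0.0567] [-0.3  0.4 -0.7 -0.4  0.1  0.4 -0.1 -0.1 -0.2 -0.3]
31.6
```

>>> {"method": "play_rows", "body": {
  "travel": [
    [0.02,0.5,0],
    [0.02,1,0],
    [0.02,1,0],
    [0.02,1,0],
    [0.02,1,0],
    [0.02,1,0],
    [0.02,1,0],
    [0.02,1,0]
  ],
  "twist": [0,0,0,0,0,0,0,0]
}}

```text
t: 32.6
eef_pos: [0.5415, -0.0921, 0.2009]
ee_rot: [3.142, 0.0, -0.049]
force: [0.8, -0.7, 0.1]
width: 0.0877
gripper_force: 0.0
```

>>> {"method": "play_rows", "body": {
  "travel": [
    [0.02,1,0],
    [0.02,1,0],
    [0.02,1,0],
    [0.02,1,0],
    [0.02,1,0],
    [0.02,1,0],
    [0.02,1,0],
    [0.02,1,0]
  ],
  "twist": [0,0,0,0,0,0,0,0]
}}

```text
t: 33.6
eef_pos: [0.5354, -0.2921, 0.2009]
ee_rot: [3.142, 0.0, -0.049]
force: [-0.0, 0.7, 0.3]
width: 0.0876
gripper_force: 0.0
```

>>> {"method": "play_rows", "body": {
  "travel": [
    [0.02,1,0],
    [0.02,1,0],
    [0.02,0.7,0],
    [0.02,0.33,0],
    [0,0,0],
    [0,0,0]
  ],
  "twist": [0,0,0,0,0,0]
}}

```text
t: 34.35
eef_pos: [0.5341, -0.3661, 0.201]
ee_rot: [-3.141, -0.0, -0.049]
force: [-0.3, 0.5, -0.9]
width: 0.0877
gripper_force: 0.0
```

Run:
```python
from h import *; from station import arm, imaging
s=arm.get_state(); f=imaging.grab_frame("wrist"); c=cam(f,s); print(s["eef_pos"],s["ee_rot"],s["t"])
for y in(-.0653,): 
  b=box(np.array([.4792,-.3653,.11,-.054]),-.045,.12,.024,-.012,.012,np.radians(40)); print(proj(b,c).round(0).tolist())
cv2.imwrite("pics/w6.png",f["pixels"][:,:,::-1])
```

```text
[ 0.53405387 -0.36612569  0.20100491] [-3.14145054e+00 -1.55454130e-05 -4.92984041e-02] 34.35
[[291.0, 271.0], [292.0, 293.0], [269.0, 271.0], [268.0, 293.0], [302.0, 175.0], [303.0, 208.0], [262.0, 175.0], [261.0, 208.0]]
```

View pics/w6.png

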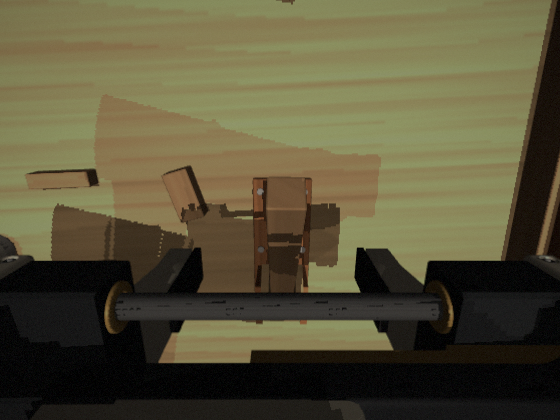

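The bar's free end lies between the fingers, at columns 266–306 and rows 178–208. It sits about 2.5 mm off the jaw centre line, so I'll correct that and descend.

>>> {"method": "play_rows", "body": {
  "travel": [
    [0,0.1,0.4],
    [0,0,0.7],
    [0,0,0.7],
    [0,0,0.5],
    [0,0,0.22],
    [0,0,0],
    [0,0,0]
  ],
  "twist": [0,0,0,0,0,0,0]
}}

```text
t: 35.28
eef_pos: [0.5342, -0.3694, 0.1386]
ee_rot: [3.141, -0.001, -0.05]
force: [0.1, -0.5, 1.8]
width: 0.0875
gripper_force: 0.0
```

>>> {"method": "play_rows", "body": {
  "travel": [
    [0,0,0],
    [0,0,0],
    [0,0,0],
    [0,0,0],
    [0,0,0],
    [0,0,0],
    [0,0,0],
    [0,0,0]
  ],
  "twist": [0,0,0,0,0,0,0,0],
  "fingers": 0,
  "newtons": 50
}}

```text
t: 36.28
eef_pos: [0.5339, -0.3692, 0.138]
ee_rot: [3.142, -0.0, -0.05]
force: [0.4, 0.6, -0.3]
width: 0.0237
gripper_force: 50.0
```

Gripped at 23.7 mm. Next I'll draw the bar out along its slope.

>>> {"method": "play_rows", "body": {
  "travel": [
    [0.3,0,-0.25],
    [0.5,0,-0.42],
    [0.5,0,-0.42]
  ],
  "twist": [0,0,0]
}}

```text
t: 36.65
eef_pos: [0.5671, -0.3709, 0.1659]
ee_rot: [3.142, 0.0, -0.05]
force: [-0.8, -0.6, -0.7]
width: 0.0242
gripper_force: 50.0
```

>>> {"method": "play_rows", "body": {
  "travel": [
    [0.5,0,-0.42],
    [0.5,0,-0.42],
    [0.5,0,-0.42],
    [0.4,0,-0.34],
    [0,0,0]
  ],
  "twist": [0,0,0,0,0]
}}

```text
t: 37.28
eef_pos: [0.6147, -0.3733, 0.2058]
ee_rot: [3.141, -0.001, -0.049]
force: [-0.9, -0.4, 0.5]
width: 0.0236
gripper_force: 50.0
```

>>> {"method": "play_rows", "body": {
  "travel": [
    [0,0,-0.5],
    [0,0,-0.5],
    [0,0,0],
    [0,0,0],
    [0,-0.5,0],
    [0,-0.9,0],
    [0,-1,0],
    [-0.3,-1,0]
  ],
  "twist": [0,0,0,0,0,0,0,0]
}}

```text
t: 38.28
eef_pos: [0.6108, -0.2854, 0.23]
ee_rot: [-3.141, 0.0, -0.049]
force: [-0.4, 0.3, -0.3]
width: 0.0237
gripper_force: 50.0
```

>>> {"method": "play_rows", "body": {
  "travel": [
    [-0.4,-1,0],
    [-0.4,-1,0],
    [-0.4,-1,0],
    [-0.4,-1,0],
    [-0.4,-1,0],
    [-0.4,-0.8,0],
    [-0.2,-0.5,0],
    [0,0,0]
  ],
  "twist": [0,0,0,0,0,0,0,0]
}}

```text
t: 39.28
eef_pos: [0.5533, -0.126, 0.2307]
ee_rot: [-3.141, -0.001, -0.048]
force: [0.0, -0.6, -1.1]
width: 0.0236
gripper_force: 50.0
```

Run:
```python
from h import *; from station import arm, imaging
s=arm.get_state(); print(s["t"],s["eef_pos"],s["ee_rot"],s["width"])
f=imaging.grab_frame("side"); c=cam(f); g=imaging.grab_frame("top"); cg=cam(g)
p=s["eef_pos"]+[-.072*.766,.072*.766*.05,.018-.072*.643]
im=f["pixels"][:,:,::-1].copy()
for a in (40,): 
  h=cv2.convexHull(np.float32(proj(box(np.r_[p,-.05],-.12,.12,.024,-.012,.012,np.radians(a)),c))).astype(int); cv2.polylines(im,[h],True,(0,255,255),1)
h=proj([[.4323,-.112,.02],[.5523,-.112,.02]],c); print(h)
for u in h: cv2.circle(im,tuple(u.astype(int).tolist()),2,(255,0,0),-1)
cv2.imwrite("pics/s7.png",cv2.resize(im[140:340,220:480],(780,600),interpolation=cv2.INTER_NEAREST))
```

```text
39.275 [ 0.55333799 -0.12596289  0.23066911] [-3.14144150e+00 -8.33492713e-04 -4.77321698e-02] 0.02357539983334421
[[292.58001112 255.98465504]
 [331.11837036 235.66912021]]
```

View pics/s7.png

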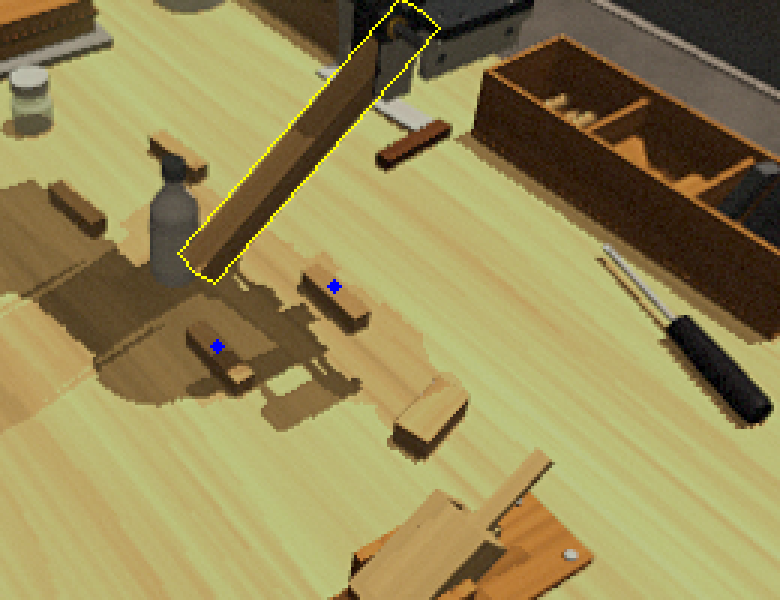

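The overlay shows the bar held at 40°, as modelled. Both rest battens sit at the blue dots. I'll lower it so it pivots level across the two battens under a light grip.

>>> {"method": "play_rows", "body": {
  "travel": [
    [0,0,0.5],
    [0,0,0.9],
    [0,0,1],
    [0,0,0.9],
    [0,0,0.7],
    [0,0,0.4],
    [0,0,0.1],
    [0,0,0]
  ],
  "twist": [0,0,0,0,0,0,0,0]
}}

```text
t: 40.38
eef_pos: [0.5525, -0.1277, 0.1175]
ee_rot: [3.141, 0.002, -0.05]
force: [-3.3, -0.3, 1.8]
width: 0.0238
gripper_force: 50.0
```

>>> {"method": "play_rows", "body": {
  "travel": [
    [0,0,0],
    [0,0,0.2],
    [0.35,0,0.43],
    [0.35,0,0.43],
    [0.27,0,0.48]
  ],
  "twist": [0,0,0,0,0],
  "newtons": 6
}}

```text
t: 41.0
eef_pos: [0.5785, -0.1286, 0.0781]
ee_rot: [3.142, 0.0, -0.05]
force: [-0.7, -0.2, 0.7]
width: 0.024
gripper_force: 6.0
```

>>> {"method": "play_rows", "body": {
  "travel": [
    [0.27,0,0.48],
    [0.18,0,0.5],
    [0.18,0,0.5],
    [0.1,0,0.5],
    [0.1,0,0.3],
    [0,0,0]
  ],
  "twist": [0,0,0,0,0,0]
}}

```text
t: 41.75
eef_pos: [0.5983, -0.1296, 0.0216]
ee_rot: [3.141, 0.001, -0.05]
force: [-0.4, 0.2, -1.2]
width: 0.024
gripper_force: 6.0
```

>>> {"method": "play_rows", "body": {
  "travel": [
    [0,0,0.12],
    [0,0,0.1],
    [0,0,0]
  ],
  "twist": [0,0,0]
}}

```text
t: 42.12
eef_pos: [0.5985, -0.1296, 0.0169]
ee_rot: [-3.142, -0.0, -0.05]
force: [0.6, -0.4, -0.7]
width: 0.0242
gripper_force: 6.0
```

>>> {"method": "play_rows", "body": {
  "travel": [
    [0,0,0.08],
    [0,0,0],
    [0,0,0],
    [0,0,0],
    [0,0,0]
  ],
  "twist": [0,0,0,0,0],
  "fingers": 0.5
}}

```text
t: 42.75
eef_pos: [0.5984, -0.1296, 0.0147]
ee_rot: [3.142, -0.0, -0.05]
force: [0.4, -0.0, -0.4]
width: 0.0437
gripper_force: 0.0
```

>>> {"method": "play_rows", "body": {
  "travel": [
    [0,0,0],
    [0,0,0],
    [0,0,0],
    [0,0,0],
    [0,0,0]
  ],
  "twist": [0,0,0,0,0],
  "fingers": 0,
  "newtons": 58
}}

```text
t: 43.38
eef_pos: [0.5984, -0.1296, 0.0147]
ee_rot: [3.142, -0.0, -0.05]
force: [-0.1, 0.7, -0.4]
width: 0.0235
gripper_force: 58.0
```

>>> {"method": "play_rows", "body": {
  "travel": [
    [0,0,-0.3],
    [0,0,-0.7],
    [0,0,-1],
    [0,0,-1],
    [0,0,-1],
    [0,0,-1],
    [0,0,-0.8],
    [0,0,-0.4]
  ],
  "twist": [0,0,0,0,0,0,0,0]
}}

```text
t: 44.38
eef_pos: [0.599, -0.1296, 0.1723]
ee_rot: [-3.141, -0.003, -0.05]
force: [-0.1, -0.9, -1.7]
width: 0.0235
gripper_force: 58.0
```

Run:
```python
from h import *; from station import arm, imaging, models
s=arm.get_state(); print(s["t"],s["eef_pos"],s["ee_rot"],s["width"])
f=imaging.grab_frame("side"); c=cam(f)
im=f["pixels"][:,:,::-1].copy()
p=s["eef_pos"]+[-.072,.0036,.018]
h=cv2.convexHull(np.float32(proj(box(np.r_[p,-.05],-.12,.12,.024,-.012,.012,0),c))).astype(int); cv2.polylines(im,[h],True,(0,255,255),1)
cv2.imwrite("pics/s8.png",cv2.resize(im[120:320,210:470],(780,600),interpolation=cv2.INTER_NEAREST))
```

```text
44.375 [ 0.59898357 -0.12961367  0.17227822] [-3.14131275e+00 -3.08178589e-03 -4.96966725e-02] 0.02352728243356988
```

View pics/s8.png

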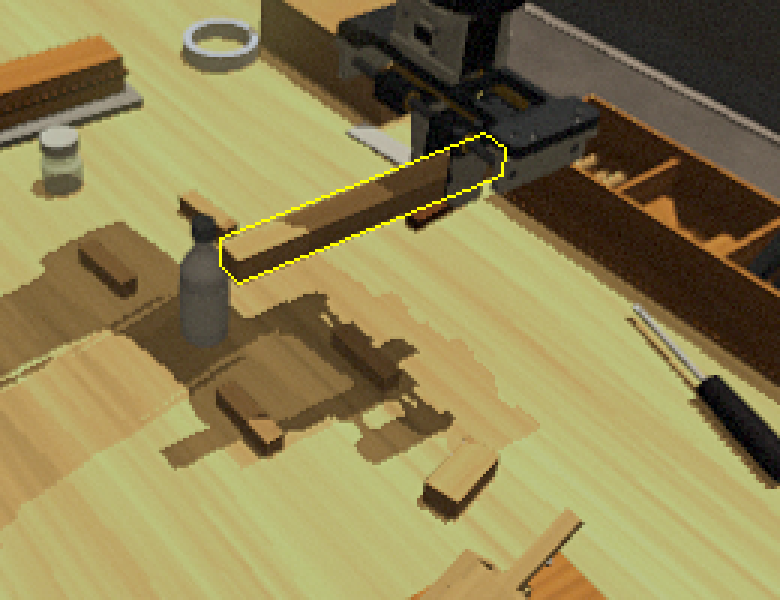

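The bar is level and matches the overlay. The next move takes it over the stack.

>>> {"method": "play_rows", "body": {
  "travel": [
    [-0.06,-0.4,0],
    [-0.06,-0.8,0],
    [-0.06,-1,0],
    [-0.06,-1,0],
    [-0.06,-1,0],
    [-0.06,-1,0],
    [-0.06,-1,0],
    [-0.06,-1,0]
  ],
  "twist": [0,0,0,0,0,0,0,0]
}}

```text
t: 45.42
eef_pos: [0.5945, 0.0528, 0.1688]
ee_rot: [3.141, 0.001, -0.049]
force: [-0.1, -0.7, -1.1]
width: 0.0235
gripper_force: 58.0
```

>>> {"method": "play_rows", "body": {
  "travel": [
    [-0.06,-1,0],
    [-0.06,-1,0],
    [-0.06,-1,0],
    [-0.06,-1,0],
    [-0.06,-1,0],
    [-0.06,-1,0],
    [-0.06,-1,0],
    [-0.06,-1,0]
  ],
  "twist": [0,0,0,0,0,0,0,0]
}}

```text
t: 46.42
eef_pos: [0.5933, 0.2527, 0.1697]
ee_rot: [3.142, 0.0, -0.05]
force: [1.2, 0.9, -0.5]
width: 0.0235
gripper_force: 58.0
```

>>> {"method": "play_rows", "body": {
  "travel": [
    [-0.06,-1,0],
    [-0.06,-1,0],
    [-0.06,-1,0],
    [-0.06,-1,0],
    [-0.06,-0.7,0],
    [-0.06,-0.52,0],
    [0,0,0],
    [0,0,0]
  ],
  "twist": [0,0,0,0,0,0,0,0]
}}

```text
t: 47.42
eef_pos: [0.5908, 0.3814, 0.1697]
ee_rot: [3.141, 0.0, -0.05]
force: [1.1, 0.1, 0.1]
width: 0.0236
gripper_force: 58.0
```

>>> {"method": "play_rows", "body": {
  "travel": [
    [0,0,0.4],
    [0,0,0.6],
    [0,0,0.6],
    [0,0,0.5],
    [0,0,0.3],
    [0,0,0],
    [0,0,0],
    [0,0,0]
  ],
  "twist": [0,0,0,0,0,0,0,0]
}}

```text
t: 48.42
eef_pos: [0.5911, 0.3822, 0.1104]
ee_rot: [-3.141, -0.001, -0.05]
force: [0.2, 0.3, -0.5]
width: 0.0238
gripper_force: 58.0
```

Run:
```python
from h import *; from station import arm, imaging
s=arm.get_state(); print(s["t"],s["eef_pos"],s["ee_rot"],s["width"],s["gripper_force"])
f=imaging.grab_frame("side"); c=cam(f); im=f["pixels"][:,:,::-1].copy()
p=s["eef_pos"]+[-.072,.0036,.018]
for q,D in((np.r_[p,-.05],(-.12,.12,.024,-.012,.012)),(np.array([.5195,.3855,.038,-.05]),(-.085,.085,.056,0,.02))):
  h=cv2.convexHull(np.float32(proj(box(q,*D,0),c))).astype(int); cv2.polylines(im,[h],True,(0,255,255),1)
cv2.imwrite("pics/s9.png",cv2.resize(im[70:220,150:345],(780,600),interpolation=cv2.INTER_NEAREST))
```

```text
48.425 [0.59109729 0.38215497 0.11041156] [-3.14083751e+00 -7.72468875e-04 -4.96848561e-02] 0.023766297990745564 57.99970328807831
```

View pics/s9.png

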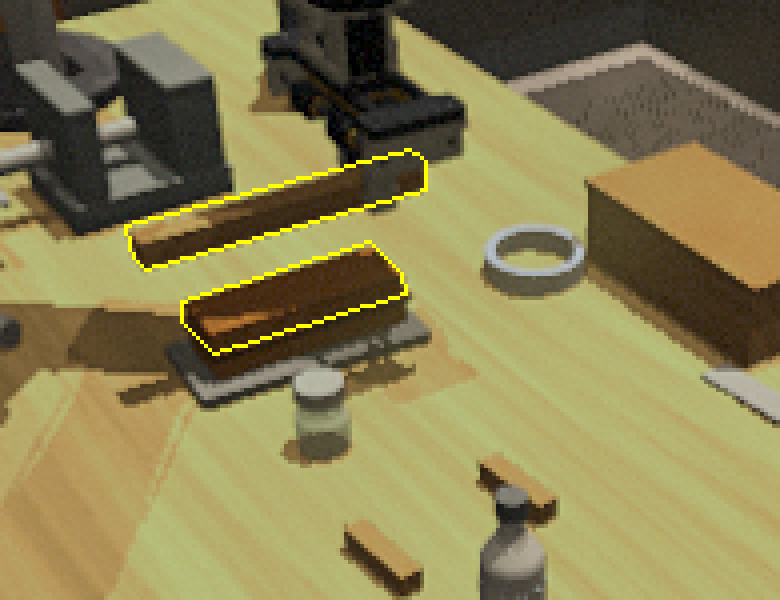

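The bar is level and still gripped, centred about 6 cm above the squarely built stack. The jar and the bottle are both upright.

```bash
python3 -c "
from station import arm
print(arm.job_done())"
```

```text
the job is handed in; nothing more can be done
None
```

The sheet and the upper slab are stacked squarely on the lower slab, and the bar is held level about 6 cm above the middle of the stack. The bottle and jar are both upright; I handed the job in at about 48 s, but no verdict came back.

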